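# Clamp the sample in the press until the ratchet knob slips

### The arm

A 6-joint arm with a two-finger parallel gripper is mounted at the origin on a cart in front of the work surface, level with it; the furniture and walls round the work are solid. World frame = base frame: x ahead of the robot, y to its left, z up, the work surface at z = 0. Lengths are in m, angles in rad, forces in N, time in s.
With the tool pointing down it reaches from about 0.325 to 0.9 m from the base axis. Payload 6.1 kg.
Tool frame: the origin (TCP) lies midway between the tips of the shut fingers; the grasp point (between the pads) lies 19 mm behind it; z points along the fingers, y is the line along which they close (so a half turn about z gives the same grasp; the last joint's range is limited). The gripper opens to 85 mm and grips with 20 to 120 N. Pads are 22 mm wide; open, the fingers measure 114 mm over their backs; the gripper's body (76 mm by 85 mm) begins 54 mm behind the grasp point. The pads swing forward as they close: fully open they stand 13 mm farther back than shut.
Start: joints at [-1.46, 0.22, 1.526, -0, 1.395, -0.126], TCP at [0.147, -0.608, 0.231] pointing down, gripper open.
Joint ranges: [-2.98, 2.98], [-0.91, 2.08], [0.09, 2.57], [-1.24, 4.39], [0.2, 2.65], [-2.68, 2.68]. Speed limits (rad/s): [2.57, 2.57, 3.01, 3.14, 3.14, 3.14].

### API

Orientations are given as a unit quaternion [x, y, z, w].
In Python, from rig import arm gives the robot as it stands.
- The arm moves only by the tool jog_arm, never from a script. Its argument "targets" is a list of rows, each a list of 7 numbers: the shift along the tool's x, y, z in m, then the turn, a rotation vector about the tool's x, y, z in rad, then the closure, from 0 (fully open) to 1 (shut). In form: [[tx, ty, tz, wx, wy, wz, fingers], ...]. A call has 1 to 8 rows; each row is the pose to reach, as a shift and turn from the pose commanded when the call began, along the tool's axes at that moment; what a row does not reach only later rows make up. A row lasts 1/12 s, in which the tool goes at most 41.7 mm and 7.16 degrees, less where a joint would pass 70% of its speed; a pose out of reach is approached as far as the arm can. A call with a gripper value outside its range is refused whole. The fingers move at their own pace and stop on an object; "newtons" is the grip in N (left out, the last holds). Time passes only in rows, so rows that repeat a pose let the fingers close. It gives the time, the measured TCP pose, the force, the opening and the grip force at its end, in the units of the state.
- arm.read_state(): the state, without advancing time (a new reading comes with each control period).
- arm.camera(name): name is "scene" or "top" or "wrist"; returns a dict with "pixels" (384x512x3 uint8, red, green, blue), "z_map" (384x512 float32, m along the optical axis (not along the pixel's ray), 0 where there is no reading), "fx", "fy", "cx", "cy" (pixels), "k1" (the pictures are not rectified: a ray, as slopes to the right and down, at radius r is drawn at 1 + k1 r^2 times it, then the intrinsics apply), "R" (3x3) and "t" (3): a world point X has camera coordinates R X + t. Camera axes: x right, y down, z forward; pixel columns grow to the right and rows downward; lengths in m; the calibration is good to about 2 mm. A picture is of the moment at which its call begins.
- arm.job_done(): hands the job in; it is judged then, once.
The state is a dict: "time_s": time; "q": joint angles; "joint_velocities": joint speeds; "tau": joint torques, N m; "tcp_pos": TCP position; "tool_rot": TCP orientation; "wrist_force": force on the tool from outside, world axes, zero at the start; "ft_torque": the same for the moment, N m; "width": opening from 0.0 (shut) to 1.0 (fully open); "grasp_force": force on a finger pad.
Only numpy, scipy, OpenCV 4.12 (cv2) and the standard library are available. Lean on these libraries where they do the work, as an engineer would, in place of code of your own. Each camera call takes 0.05 s, during which the arm holds its last target. There are 200 camera calls.

### The job

Two sample presses stand on the bench; one has a flat orange chip under its pressure tip, the other is empty. Turn the blue ratchet knob on top of the press with the orange chip clockwise (seen from above) until its screw is fully home and the knob then slips on by at least two clicks (30 degrees), and let go. Leave the knob of the empty press as it is.

Things in the scene. Friction and masses are not known exactly. Their poses are not given: they have to be found in the camera images.
- loaded_grip (a point): Grip point on the axis of the upright blue knob of the press with the orange chip (64x26x5 mm, jutting out toward the robot below), 122 mm above the bench. Ribbed cylinder 41 mm across, 100 to 142 mm up; any grasp yaw. Below it: flange 42 mm wide (top 98 mm), bridge 44 mm wide (top 92 mm); nothing beside or above the knob. Press fixed; base 130x100 mm. z points up.
- loaded_screw (a joint): Turn of that press's screw (rad), growing clockwise seen from above: 1.0 is fully home at a hard stop; it starts at 0.35 to 0.65. The knob drives it through a torque-limiting ratchet. It turns at about 0.04 N m, stays where it is left, and the knob keeps its height.
- loaded_clutch (a joint): Slip of that knob on its screw (rad), growing clockwise, 0 at the start and while the screw still turns; once the screw is home the knob slips on at 0.2 N m with an even drag. A click is each 0.26 rad (15 degrees) of slip; more does no harm. The knob thus needs 0.9 to 1.2 rad in all: one grasp.
- spare_screw (a joint): Turn of the screw of the empty press (rad), same sense, about 0.5 at the start. That press has the same form and the same blue knob but no orange chip on its round steel stage. To be left as it is.

How it is judged:
By the outcome, as a careful person would: the job done as asked, in the order asked, and still so for the second after the job is handed in, with the robot touching nothing.
It also fails if it takes over 32 s, if anything falls off the work surface, if the arm or the gripper's body presses on something with over 40 N, if the wrist force passes 120 N, or if a joint passes its speed limit or range.

## Working session

There is one attempt and no reset: what is moved stays moved. The work goes in short steps, Python scripts to look and compute and a tool call to move; the robot and the scene stay as the last step left them, time stands still between calls to the robot, and variables do not carry over. Pictures are saved under pics/ and viewed, at most 10 in all, crops included, and the job is handed in when it is done.

Besides the shell and the picture viewer there is one more tool, called after "Request:" as a command line: name --pt "numbers of a row" for each row, then --argument value for the rest. jog_arm: Moves the arm, as the interface text tells. Its arguments: {"type":"object","properties":{"targets":{"type":"array","items":{"type":"array","items":{"type":"number"}}},"newtons":{"type":"number"}},"required":["targets"]}

```bash
mkdir -p pics; ls; cat > h.py <<'E'
import numpy as np, cv2
from rig import arm
def cam(n):
    c=arm.camera(n); c['bgr']=np.ascontiguousarray(c['pixels'][:,:,::-1]); return c
def ray(c,u,v):
    K=np.array([[c['fx'],0,c['cx']],[0,c['fy'],c['cy']],[0,0,1.]])
    p=cv2.undistortPoints(np.array([[[u,v]]],float),K,np.array([c['k1'],0,0,0.]))[0,0]
    R=np.array(c['R']);return -R.T@np.array(c['t']),R.T@np.array([p[0],p[1],1.]),p
def plane(c,u,v,z):
    o,d,_=ray(c,u,v);return o+d*(z-o[2])/d[2]
def depth(c,u,v):
    o,d,_=ray(c,u,v);return o+d*c['z_map'][int(v),int(u)]
def blobs(c,lo,hi,amin=60):
    m=cv2.inRange(cv2.cvtColor(c['bgr'],cv2.COLOR_BGR2HSV),lo,hi)
    n,l,s,ce=cv2.connectedComponentsWithStats(m)
    return [(s[i],ce[i],l==i) for i in range(1,n) if s[i,4]>=amin]
E
python3 - <<'E'
from h import *
print(arm.read_state())
cs=[cam(n) for n in('top','scene')]
for n,c in zip(('top','scene'),cs):
    cv2.imwrite(f'pics/{n}0.png',c['bgr'])
    for nm,lo,hi in(('blue',(95,100,50),(130,255,255)),('orange',(5,130,100),(22,255,255))):
        for s,ce,m in blobs(c,lo,hi):
            print(n,nm,s,ce.round(1),depth(c,*ce).round(3),plane(c,*ce,.142).round(3))
cv2.imwrite('pics/both.png',cv2.resize(np.vstack([c['bgr'] for c in cs]),(450,600)) if 0 else cs[0]['bgr'])
E
```

```text
pics
{'time_s': 0.0, 'q': array([-1.46014685e+00,  2.21237822e-01,  1.52762946e+00,  2.75531788e-05,
        1.39472420e+00, -1.26109832e-01]), 'joint_velocities': array([-1.44229625e-03,  1.21582651e-03,  2.37700636e-04, -9.12496168e-05,
       -1.58261640e-03,  1.32960793e-03]), 'tau': array([ 1.04044509e-03, -4.96894634e+01, -3.89392161e+01, -6.77673802e-05,
        1.08214770e-02,  2.59055859e-06]), 'tcp_pos': array([ 0.14652603, -0.60694243,  0.2301823 ]), 'tool_rot': array([ 9.93001098e-01,  1.18100891e-01,  2.12863666e-05, -9.99282873e-04]), 'wrist_force': array([ 0.04501958, -0.68568338, -0.11741441]), 'ft_torque': array([-0.02401413,  0.06508698,  0.03214597]), 'grasp_force': 0.0, 'width': 1.0005850634891602}
top blue [438  48  17  17 205] [445.6  56.4] [ 0.797 -0.411  0.166] [ 0.811 -0.424  0.142]
top blue [ 259   51   99   48 2684] [305.6  76.4] [ 0.827 -0.122  0.004] [ 0.757 -0.103  0.142]
top blue [201 157  20  19 154] [210.2 166.6] [0.551 0.103 0.142] [0.551 0.103 0.142]
top blue [354 174  22  21 160] [364.4 183.9] [ 0.514 -0.222  0.143] [ 0.514 -0.222  0.142]
top blue 
[... 284 characters left out ...]
 57 1401] [204.5 165.3] [ 0.841 -0.127  0.001] [0.647 0.032 0.142]
scene blue [313 141  16  19 228] [320.2 150.6] [ 0.506 -0.208  0.127] [ 0.491 -0.184  0.142]
scene blue [200 193  21  24 340] [210.6 206. ] [0.54  0.116 0.127] [0.524 0.129 0.142]
scene blue [132 330   8  21 118] [135.8 340.7] [0.481 0.353 0.012] [0.381 0.394 0.142]
scene orange [485 130  27  21 325] [499.4 139.5] [0.116 0.026 0.368] [ 0.196 -0.498  0.142]
scene orange [471 162  41  28 493] [493.3 175.6] [0.104 0.062 0.34 ] [ 0.158 -0.317  0.142]
scene orange [207 233  29  14 215] [222.  239.4] [0.532 0.102 0.039] [0.439 0.183 0.142]
scene orange [ 425  298   61   86 1814] [457.9 348.3] [0.076 0.023 0.01 ] [0.068 0.14  0.142]
```

View pics/top0.png

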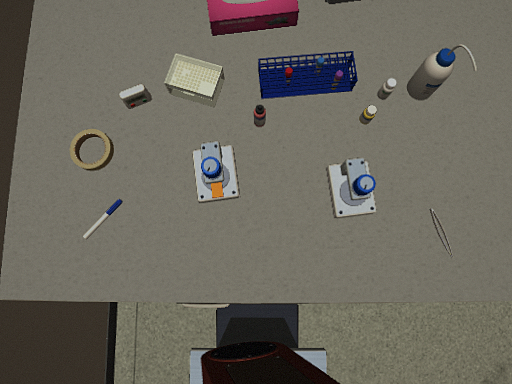

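View pics/scene0.png

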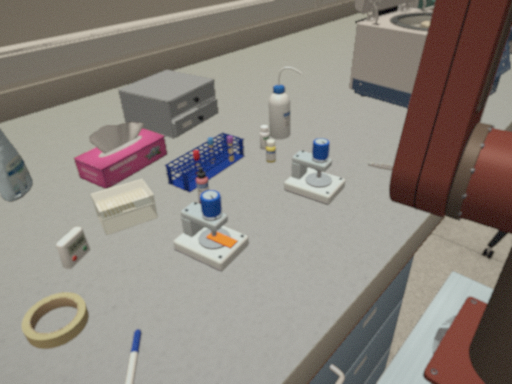

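The top view shows the press with the orange chip (217,190) on the left, with its knob at (211,167), about (0.551, 0.103). The empty press has its knob at (364,184). Depth at both knobs reads 0.142 m, which matches the stated height. Next I move to a hover above the loaded knob and turn the wrist so joint 6 has room for the clockwise turn.

Request:
jog_arm --pt "0.559 -0.595 -0.03 0 0 -2.2 0" --pt "0.559 -0.595 -0.03 0 0 -2.2 0" --pt "0.559 -0.595 -0.03 0 0 -2.2 0" --pt "0.559 -0.595 -0.03 0 0 -2.2 0" --pt "0.559 -0.595 -0.03 0 0 -2.2 0" --pt "0.559 -0.595 -0.03 0 0 -2.2 0" --pt "0.559 -0.595 -0.03 0 0 -2.2 0" --pt "0.559 -0.595 -0.03 0 0 -2.2 0"

```text
time_s: 0.77
tcp_pos: [0.3117, -0.316, 0.2432]
tool_rot: [0.813, 0.582, 0.0, -0.0]
wrist_force: [0.9, -0.3, -0.5]
width: 0.999
grasp_force: 0.0
```

```bash
cat >> h.py <<'E'
from scipy.spatial.transform import Rotation as Ro
def go(p,yaw):
    s=arm.read_state();r=Ro.from_quat(s['tool_rot'])
    g=Ro.from_euler('z',yaw)*Ro.from_euler('x',np.pi)
    print('t',s['time_s'],'q',s['q'].round(3),'p',s['tcp_pos'].round(4),'F',s['wrist_force'].round(1),'w',s['width'])
    print('shift',r.inv().apply(np.array(p)-s['tcp_pos']).round(4),'turn',(r.inv()*g).as_rotvec().round(3))
E
python3 -c "
from h import *
go((.551,.103,.26),2.437)"
```

```text
t 0.7667 q [-0.97  -0.237  1.959  0.     1.42  -0.642] p [ 0.3117 -0.316   0.2432] F [ 0.9 -0.3 -0.5] w 0.9989193482946711
shift [ 0.4738  0.0914 -0.0166] turn [-0.    -0.    -1.195]
```

Request:
jog_arm --pt "0.474 0.091 -0.017 0 0 -1.2 0" --pt "0.474 0.091 -0.017 0 0 -1.2 0" --pt "0.474 0.091 -0.017 0 0 -1.2 0" --pt "0.474 0.091 -0.017 0 0 -1.2 0" --pt "0.474 0.091 -0.017 0 0 -1.2 0" --pt "0.474 0.091 -0.017 0 0 -1.2 0" --pt "0.474 0.091 -0.017 0 0 -1.2 0" --pt "0.474 0.091 -0.017 0 0 -1.2 0"

```text
time_s: 1.43
tcp_pos: [0.4784, -0.0274, 0.2552]
tool_rot: [0.434, 0.901, -0.0, 0.0]
wrist_force: [1.1, -0.6, -0.1]
width: 0.994
grasp_force: 0.0
```

```bash
python3 -c "
from h import *
go((.551,.103,.26),2.437)"
```

```text
t 1.4333 q [-0.222 -0.152  1.864 -0.     1.43  -0.894] p [ 0.4784 -0.0274  0.2552] F [ 1.1 -0.6 -0.1] w 0.9939145276486576
shift [ 0.0567  0.138  -0.0048] turn [-0.     0.    -0.194]
```

Request:
jog_arm --pt "0.057 0.138 -0.005 0 0 -0.194 0" --pt "0.057 0.138 -0.005 0 0 -0.194 0" --pt "0.057 0.138 -0.005 0 0 -0.194 0" --pt "0.057 0.138 -0.005 0 0 -0.194 0" --pt "0.057 0.138 -0.005 0 0 -0.194 0" --pt "0.057 0.138 -0.005 0 0 -0.194 0" --pt "0.057 0.138 -0.005 0 0 -0.194 0"

```text
time_s: 2.02
tcp_pos: [0.5507, 0.1002, 0.2596]
tool_rot: [0.348, 0.938, -0.001, -0.001]
wrist_force: [0.8, -0.3, -0.4]
width: 1.002
grasp_force: 0.0
```

```bash
python3 - <<'E'
from h import *
go((.551,.103,.26),2.437)
for n in('wrist','top','scene'):
    c=cam(n); cv2.imwrite(f'pics/{n}1.png',c['bgr'])
    for s,ce,m in blobs(c,(95,100,50),(130,255,255)):
        z=c['z_map'][m]; u,v=s[0]+(s[2]-1)/2,s[1]+(s[3]-1)/2
        print(n,s,ce.round(1),plane(c,*ce,.142).round(4),'bbox',plane(c,u,v,.142).round(4),plane(c,u,v,.121).round(4))
        # points near top face height
        if n=='wrist':
            P=np.array([depth(c,x,y) for y,x in np.argwhere(m)]);h=P[(abs(P[:,2]-.142)<.004)]
            print(len(h),h.mean(0).round(4) if len(h) else '',h[:,:2].min(0) if len(h) else'',h[:,:2].max(0) if len(h) else'')
E
```

```text
t 2.0167 q [ 0.039  0.048  1.663 -0.     1.432 -0.821] p [0.5507 0.1002 0.2596] F [ 0.8 -0.3 -0.4] w 1.0021715972747003
shift [ 0.0016  0.0023 -0.0004] turn [-0.001 -0.001 -0.006]
wrist [ 244  154   47   53 1094] [266.5 176.9] [0.5488 0.1076 0.142 ] bbox [0.5511 0.1062 0.142 ] [0.556  0.1026 0.121 ]
778 [0.5533 0.1045 0.1413] [0.53518353 0.08375703] [0.57421954 0.12301452]
wrist [ 249  308   95   56 2024] [298.8 336.7] [0.6989 0.0234 0.142 ] bbox [0.6957 0.0222 0.142 ] [0.7122 0.0118 0.121 ]
0   
wrist [  6 317  19  25  69] [ 12.6 330.7] [ 0.4997 -0.2151  0.142 ] bbox [ 0.5001 -0.2104  0.142 ] [ 0.5009 -0.2396  0.121 ]
28 [ 0.5004 -0.2263  0.1408] [ 0.49876065 -0.23637303] [ 0.50193013 -0.21865782]
top [437  48  18  18 233] [445.1  57.1] [ 0.809 -0.423  0.142] bbox [ 0.8106 -0.4241  0.142 ] [ 0.8227 -0.4356  0.121 ]
top [ 259   51   99   48 2970] [305.9  76.4] [ 0.7572 -0.1038  0.142 ] bbox [ 0.7617 -0.1085  0.142 ] [ 0.7725 -0.1116  0.121 ]
top [353 174  23  21 214] [362.3 185.2] [ 0.5117 -0.2172  0.142 ] bbox [ 0.5143 -0.2209  0.142 ] [ 0.5185 -0.227   0.121 ]
scene [274  85  10   8  70] [278.5  88.7] [ 0.827  -0.4465  0.142 ] bbox [ 0.8281 -0.448   0.142 ] [ 0.8653 -0.4943  0.121 ]
scene [ 166  134   77   57 1396] [204.3 165.4] [0.6473 0.0327 0.142 ] bbox [0.659  0.0229 0.142 ] [ 0.6883 -0.0011  0.121 ]
scene [313 141  16  19 230] [320.3 150.6] [ 0.4911 -0.1848  0.142 ] bbox [ 0.4923 -0.1874  0.142 ] [ 0.5137 -0.2214  0.121 ]
scene [200 192  21  25 339] [210.6 206. ] [0.5244 0.1288 0.142 ] bbox [0.53   0.1252 0.142 ] [0.5532 0.1059 0.121 ]
scene [132 330   9  21 118] [135.9 340.7] [0.3806 0.3935 0.142 ] bbox [0.3813 0.3928 0.142 ] [0.3975 0.3862 0.121 ]
```

View pics/wrist1.png

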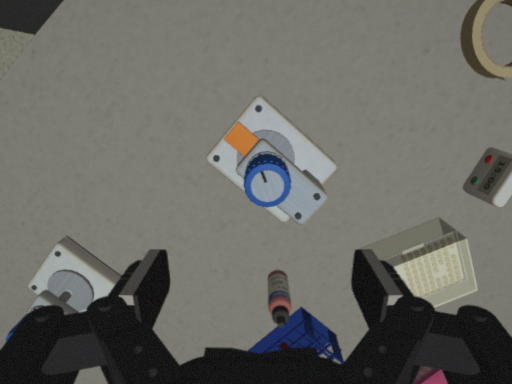

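The wrist view confirms the press under the gripper is the one with the orange chip (240,139). The knob's top ring is centred near (267,184). I'll refine that centre with a circle fit and cast it onto z=0.142.

```bash
python3 - <<'E'
from h import *
for n in('wrist',):
    c=cam(n)
    for lo in(130,160,185):
        for s,ce,m in blobs(c,(95,100,lo),(130,255,255)):
            if abs(ce[0]-267)<15 and abs(ce[1]-180)<20:
                k=max(cv2.findContours(m.astype('uint8'),cv2.RETR_EXTERNAL,cv2.CHAIN_APPROX_NONE)[0],key=len)
                (u,v),(a,b),_=cv2.fitEllipse(cv2.convexHull(k)); 
                X=plane(c,u,v,.142);print(lo,s,u,v,a,b,X.round(4),'diam mm',1000*a/c['fx']*(np.array(c['R'])@X+c['t'])[2])
                go((X[0],X[1],.16),2.437)
E
```

```text
130 [244 163  47  43 698] 267.4604187011719 183.9539031982422 42.681983947753906 45.69861602783203 [0.5545 0.1033 0.142 ] diam mm 36.127224309981074
t 2.2167 q [ 0.038  0.047  1.664 -0.     1.431 -0.821] p [0.551  0.0994 0.2603] F [ 0.2 -0.1  0.8] w 1.0031086207296351
shift [-1.000e-04  5.300e-03  1.003e-01] turn [-0.     0.    -0.008]
160 [253 163  34  16 176] 269.2008972167969 173.8687744140625 20.95429801940918 32.77129364013672 [0.5488 0.1102 0.142 ] diam mm 17.559503960517123
t 2.2167 q [ 0.038  0.047  1.664 -0.     1.431 -0.821] p [0.551  0.0994 0.2603] F [ 0.2 -0.1  0.8] w 1.0031086207296351
shift [0.0087 0.0067 0.1003] turn [-0.     0.    -0.008]
```

Request:
jog_arm --pt "0 0.005 0.04 0 0 0 0" --pt "0 0.005 0.08 0 0 0 0" --pt "0 0.005 0.085 0 0 0 0" --pt "0 0.005 0.085 0 0 0 0"

```text
time_s: 2.55
tcp_pos: [0.5519, 0.1035, 0.1724]
tool_rot: [0.348, 0.937, -0.001, -0.003]
wrist_force: [-0.0, -0.1, 0.3]
width: 0.996
grasp_force: 0.0
```

```bash
python3 - <<'E'
from h import *
c=cam('wrist');cv2.imwrite('pics/w2.png',c['bgr'])
for lo in(110,130,150):
    for s,ce,m in blobs(c,(95,100,lo),(130,255,255),300):
        if ce[1]<300:
            k=max(cv2.findContours(m.astype('uint8'),cv2.RETR_EXTERNAL,cv2.CHAIN_APPROX_NONE)[0],key=len)
            (u,v),(a,b),_=cv2.fitEllipse(cv2.convexHull(k)); 
            X=plane(c,u,v,.142);print(lo,s,u,v,a,b,X.round(4),'diam mm',1000*a/c['fx']*(np.array(c['R'])@X+c['t'])[2])
            go((X[0],X[1],.104),2.437)
E
```

```text
110 [ 231  200   68   60 1411] 264.84686279296875 229.1778564453125 59.042232513427734 66.5401382446289 [0.5541 0.1039 0.142 ] diam mm 34.676499468660424
t 2.6 q [ 0.045  0.123  1.745 -0.     1.276 -0.814] p [0.5539 0.1037 0.1752] F [ 0.1 -0.7  0.6] w 1.0006757845686765
shift [-0.0001  0.0004  0.0712] turn [-0.001 -0.001 -0.007]
130 [ 233  200   65   60 1348] 264.70489501953125 229.5263214111328 58.9991569519043 64.4118423461914 [0.5543 0.1037 0.142 ] diam mm 34.663719721039065
t 2.6 q [ 0.045  0.123  1.745 -0.     1.276 -0.814] p [0.5539 0.1037 0.1752] F [ 0.1 -0.7  0.6] w 1.0006757845686765
shift [-0.0004  0.0003  0.0712] turn [-0.001 -0.001 -0.007]
150 [235 200  61  50 694] 264.8617248535156 226.55233764648438 52.481605529785156 60.05876159667969 [0.5529 0.105  0.142 ] diam mm 30.740177361565767
t 2.6 q [ 0.045  0.123  1.745 -0.     1.276 -0.814] p [0.5539 0.1037 0.1752] F [ 0.1 -0.7  0.6] w 1.0006757845686765
shift [0.0016 0.0004 0.0712] turn [-0.001 -0.001 -0.007]
```

View pics/w2.png

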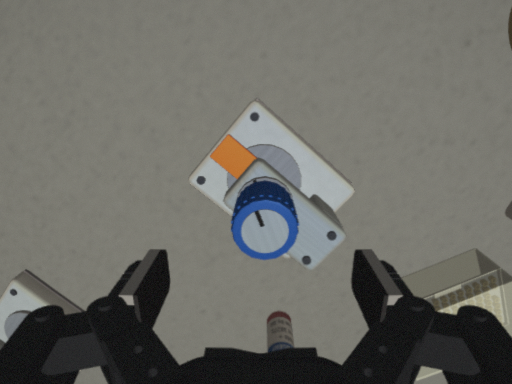

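The knob ring is centred at (265,229) in the wrist view, midway between the fingers. That puts its axis within 1 mm of the tool axis, so I descend with the fingers open and then close.

Request:
jog_arm --pt "0 0 0.03 0 0 0 0" --pt "0 0 0.055 0 0 0 0" --pt "0 0 0.071 0 0 0 0" --pt "0 0 0.071 0 0 0 0" --pt "0 0 0.071 0 0 0 0"

```text
time_s: 3.02
tcp_pos: [0.5557, 0.1042, 0.1064]
tool_rot: [0.348, 0.937, 0.0, 0.001]
wrist_force: [-0.0, -1.2, 1.1]
width: 0.999
grasp_force: 0.0
```

Request:
jog_arm --pt "0 0 0 0 0 0 1" --pt "0 0 0 0 0 0 1" --pt "0 0 0 0 0 0 1" --pt "0 0 0 0 0 0 1" --pt "0 0 0 0 0 0 1" --pt "0 0 0 0 0 0 1" --pt "0 0 0 0 0 0 1" --pt "0 0 0 0 0 0 1" --newtons 50

```text
time_s: 3.68
tcp_pos: [0.5552, 0.104, 0.1061]
tool_rot: [0.348, 0.938, -0.0, 0.001]
wrist_force: [-4.2, -2.5, 7.6]
width: 0.452
grasp_force: 49.5
```

```bash
python3 -c "
from h import *
go((.554,.1038,.104),2.437);s=arm.read_state();print(s['ft_torque'],s['grasp_force'],s['width']*85)"
```

```text
t 3.6833 q [ 4.600e-02  2.010e-01  1.797e+00 -1.000e-03  1.142e+00 -8.140e-01] p [0.5552 0.104  0.1061] F [-4.2 -2.5  7.6] w 0.4519663731323834
shift [ 0.0008 -0.0009  0.002 ] turn [ 0.001  0.002 -0.006]
[-0.30538392  0.44473051  0.01490483] 49.54960227012634 38.41714171625259
```

Request:
jog_arm --pt "0 0 0 0 0 0.08 1" --pt "0 0 0 0 0 0.16 1" --pt "0 0 0 0 0 0.24 1" --pt "0 0 0 0 0 0.32 1" --pt "0 0 0 0 0 0.4 1" --pt "0 0 0 0 0 0.48 1" --pt "0 0 0 0 0 0.56 1" --pt "0 0 0 0 0 0.64 1"

```text
time_s: 4.35
tcp_pos: [0.5552, 0.1039, 0.1061]
tool_rot: [0.627, 0.779, 0.0, 0.001]
wrist_force: [-3.0, -2.3, 7.7]
width: 0.458
grasp_force: 49.4
```

```bash
python3 -c "
from h import *
go((.554,.1038,.104),2.437);s=arm.read_state();print(s['ft_torque'],s['grasp_force'],s['width']*85)"
```

```text
t 4.35 q [ 4.600e-02  2.010e-01  1.797e+00 -1.000e-03  1.142e+00 -1.700e-01] p [0.5552 0.1039 0.1061] F [-3.  -2.3  7.7] w 0.45796427772301296
shift [ 0.0002 -0.0012  0.0021] turn [ 0.001  0.002 -0.65 ]
[-0.38449659  0.52903094  0.20431467] 49.397268891334534 38.9269636064561
```

The turning moment is now 0.20 N m, so the ratchet is slipping. I'll continue well past the two clicks.

Request:
jog_arm --pt "0 0 0 0 0 0.1 1" --pt "0 0 0 0 0 0.2 1" --pt "0 0 0 0 0 0.3 1" --pt "0 0 0 0 0 0.4 1" --pt "0 0 0 0 0 0.5 1" --pt "0 0 0 0 0 0.6 1" --pt "0 0 0 0 0 0.7 1" --pt "0 0 0 0 0 0.8 1"

```text
time_s: 5.02
tcp_pos: [0.5551, 0.1039, 0.106]
tool_rot: [0.881, 0.473, 0.0, 0.001]
wrist_force: [-3.5, -2.0, 7.1]
width: 0.458
grasp_force: 49.3
```

```bash
python3 -c "
from h import *
go((.554,.1038,.104),2.437);s=arm.read_state();print(s['ft_torque'],s['grasp_force'],s['width']*85)"
```

```text
t 5.0167 q [ 4.600e-02  2.010e-01  1.797e+00 -1.000e-03  1.143e+00  6.310e-01] p [0.5551 0.1039 0.106 ] F [-3.5 -2.   7.1] w 0.4582235374453554
shift [-0.0007 -0.0009  0.002 ] turn [ 1.000e-03  1.000e-03 -1.451e+00]
[-0.41873309  0.5662168   0.19213619] 49.341537952423096 38.94900068285521
```

Request:
jog_arm --pt "0 0 0 0 0 0 0" --pt "0 0 0 0 0 0 0" --pt "0 0 0 0 0 0 0" --pt "0 0 0 0 0 0 0" --pt "0 0 0 0 0 0 0" --pt "0 0 0 0 0 0 0" --pt "0 0 0 0 0 0 0"

```text
time_s: 5.6
tcp_pos: [0.5545, 0.1043, 0.1041]
tool_rot: [0.88, 0.476, -0.0, -0.0]
wrist_force: [0.1, 0.2, -0.2]
width: 1.002
grasp_force: 0.0
```

Request:
jog_arm --pt "0 0 -0.02 0 0 0 0" --pt "0 0 -0.05 0 0 0 0" --pt "0 0 -0.09 0 0 0 0" --pt "0 0 -0.12 0 0 0 0" --pt "0 0 -0.12 0 0 0 0" --pt "0 0 -0.12 0 0 0 0"

```text
time_s: 6.1
tcp_pos: [0.5562, 0.1044, 0.2271]
tool_rot: [0.88, 0.475, 0.002, 0.001]
wrist_force: [0.1, -0.0, -0.1]
width: 1.003
grasp_force: 0.0
```

```bash
python3 - <<'E'
from h import *
go((.554,.1038,.104),2.437)
c=cam('wrist');cv2.imwrite('pics/w3.png',c['bgr'])
# pointer heading before: rough pixels in w1 picture need that pose; print present ring
for s,ce,m in blobs(c,(95,100,130),(130,255,255),300): print(s,ce)
np.save('c3.npy',c,allow_pickle=True)
E
```

```text
t 6.1 q [0.046 0.078 1.693 0.    1.365 0.626] p [0.5562 0.1044 0.2271] F [ 0.1 -0.  -0.1] w 1.0025557270253043
shift [-0.0021 -0.002   0.1231] turn [ 6.000e-03  1.000e-03 -1.446e+00]
[234 174  51  49 883] [258.70101925 197.12684032]
```

View pics/w3.png

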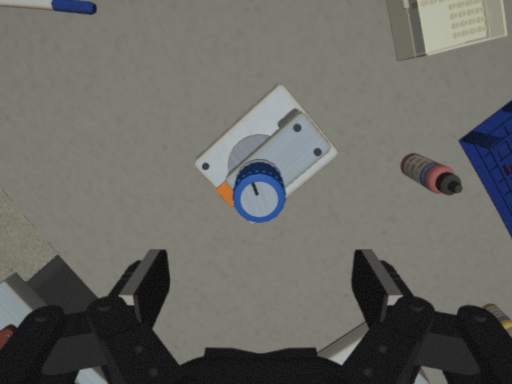

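In the wrist view the knob's pointer (255,188) sits at the same angle to the gripper as before the turn. The knob therefore followed the whole 1.45 rad without slipping in the grip, against at most about 1.2 rad needed. The fingers are clear of it, so I hand the job in.

```bash
python3 -c "
from rig import arm
print(arm.job_done())"
```

```text
the job is handed in; nothing more can be done
None
```

I turned the loaded press's knob clockwise 1.45 rad, which brings the screw home and slips the ratchet past two clicks; I then released it, left the empty press alone, and handed the job in at about 6.1 s.

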